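# Fold and tuck the dust cover of a cutlery bin

## Task

The cutlery is put away: close the steel cutlery bin for the night. With your fingertips, fold its open hinged cover over until it lies flat, then, holding it down, push it forward by its ridge until its front edge is tucked fully home beneath the lip, and take your hand away. Pick nothing up: the bin and all the things around it stay where they stand.

Things in the scene. Friction and masses are not known exactly. Their poses are not given: they have to be found in the camera images.
- bin: Open steel cutlery bin standing loose on the table (about 3 kg; friction holds it against some 15 N sideways), 190 (its x) x 134 (its y) x 70 mm high, walls 4 mm, cutlery inside below the rim. Origin: centre of its underside, z up; its x axis points from the hinge end to the lip end, where the end wall rises to 88 mm and carries the retaining lip.
- hinge (a point): Centre of the cover's hinge axis, fixed on the bin at x = -90 mm, y = 0, 76 mm above the table; the axis runs along the bin's y. Axes as the bin's.
- lip (a point): Middle of the lip's lower surface at its inner edge: on the bin at x = +70 mm, 82 mm above the table. The lip is a full-width strip from here to the end wall (x = 91 mm); from here towards the hinge a flare 14 mm long rises at about 30 degrees (to 92 mm above the table) and guides the cover's edge in.
- fold (a joint): Cover's hinge angle, rad: 0 = flat (closed), pi/2 = upright, 1.85 = leaning back over the hinge end, away from the lip; starts at 1.35 to 1.8. Stiff and sprung: it stays where it is left when steep, but below about 0.25 rad it springs up to 0.2 to 0.65 unless tucked or held; under 2 N down near the ridge holds it flat.
- cover (a joint): How far the cover is slid along its own plane, away from the hinge (slotted hinge straps), in m: 0 = drawn back, 0.034 = fully home (end stop). Friction about 2.5 N; it stays where it is left; starts at 0 to 0.004. Lay the cover flat before sliding it, or its edge meets the lip or its flare.
- ridge (a point): Middle of the hinge-side face of the cover's ridge; moves with the cover (x along the cover away from the hinge, z out of its outer face, up when closed). The ridge stands on the outer face, parallel to the hinge, 86 to 90 mm from the hinge axis when the cover is drawn back; 80 mm long, 4 mm thick, 12 mm high above the face.
- edge (a point): Middle of the cover's free edge (a 6 mm bead), 140 mm from the hinge axis drawn back (then 20 mm short of the lip), 174 mm home (14 mm beneath it). The cover is a flat aluminium sheet 118 mm wide, 4 mm thick; its mid-plane holds the hinge axis, its outer face lies 2 mm above when closed and looks away from the lip when upright.
- jar: Closed glass jar, 60 mm across, 95 mm high, standing beside the bin. Leave alone. Origin: centre of its underside.
- beaker: Steel beaker, 64 mm across, 85 mm high, standing on the other side of the bin. Leave alone. Origin: centre of its underside.
- spoon: Wooden spoon 180 mm long, lying beyond the lip end of the bin. Leave alone.
- spatula: Spatula 240 mm long, lying on the table to the robot's right. Leave alone.
- pot: Steel pot, 190 mm across, 100 mm high, to the right. Leave alone. Origin: centre of its underside.
- water: Clear water bottle, 84 mm across, 240 mm high, at the left. Leave alone. Origin: centre of its underside.
- bowl: White bowl, 150 mm across, 55 mm high, to the left. Leave alone. Origin: centre of its underside.

How it is judged:
By the outcome, as a careful person would: the job done as asked, in the order asked, and still so for the second after the job is handed in, with the robot touching nothing.
It also fails if it takes over 48 s, if anything falls off the work surface, if the arm or the gripper's body presses on something with over 40 N, if the wrist force passes 120 N, or if a joint passes its speed limit or range.

## Robot

A 7-joint arm with a two-finger parallel gripper is mounted at the origin on the work surface. World frame = base frame: x ahead of the robot, y to its left, z up, the work surface at z = 0. Lengths are in mm, angles in rad, forces in N, time in s.
With the tool pointing down it reaches from about 400 to 875 mm from the base axis. Payload 4.4 kg.
Tool frame: the origin (TCP) lies at the very end of the fingers, on their centre line; the grasp point (between the pads) lies 19 mm behind it; y points along the fingers, z is the direction in which the jaws open and shut, and the axes are right-handed (so a half turn about y gives the same grasp; the last joint's range is limited). The gripper opens to 85 mm and grips with 20 to 120 N. Pads are 22 mm wide; open, the fingers measure 114 mm over their backs; the gripper's body (76 mm by 85 mm) begins 54 mm behind the grasp point. The pads swing forward as they close: fully open they stand 13 mm farther back than shut.
Start: joints at [1.239, 0.628, 0.038, 1.517, -0.027, 0.996, -0.02], TCP at [170.77, -627.18, 231.313] pointing down, gripper open.
Joint ranges: [-3.06, 3.06], [-0.37, 2.12], [-1.25, 1.32], [0.18, 2.47], [-1.1, 4.24], [0.23, 1.98], [-2.94, 2.94]. Speed limits (rad/s): [2.57, 2.57, 3.14, 3.14, 3.14, 3.14, 3.14].

## Interface

Orientations are given as [roll, pitch, yaw] about the fixed x, y, z axes, in that order (R = Rz(yaw) Ry(pitch) Rx(roll)).
In Python, from cell import * gives the robot as it stands.
- The arm moves only by the tool apply_moves, never from a script. Its argument "targets" is a list of rows, each a list of 6 numbers: the shift along the tool's x, y, z in units of 40 mm (1.0 is 40 mm), then the turn, a rotation vector about the tool's x, y, z in units of 8 degrees (1.0 is 8 degrees). A call has 1 to 12 rows; each row shifts and turns the commanded pose from where the row before left it, along the tool's axes as they then stand; what a row does not reach is not made up. A row lasts 1/8 s, in which the tool goes at most 62.5 mm and 10.7 degrees, less where a joint would pass 70% of its speed; a pose out of reach is approached as far as the arm can. A call is refused whole if a number of a shift passes 1 or a number of a turn 1, either way. A call with a gripper value outside its range is refused whole. "jaw" is the gripper command: -1 is shut, 1 is fully open, values between are in proportion, set as the call begins (left out, the last holds). The fingers move at their own pace and stop on an object; the grip force is fixed at half the most. Time passes only in rows, so rows that do not move let the fingers close. It gives the time, the measured TCP pose, the force and the opening at its end, in the units of the state.
- read_state(): the state, without advancing time (a new reading comes with each control period).
- get_image(name): name is "scene" or "top"; returns the picture (384x512x3 uint8, red, green, blue); there is no depth.
- calibration(name): a dict with "fx", "fy", "cx", "cy" (pixels), "k1" (the pictures are not rectified: a ray, as slopes to the right and down, at radius r is drawn at 1 + k1 r^2 times it, then the intrinsics apply), "world_from_camera" (4x4, takes a point from camera to world coordinates). Camera axes: x right, y down, z forward; pixel columns grow to the right and rows downward; lengths in mm; the calibration is good to about 2 mm. A picture is of the moment at which its call begins. calibration takes no time and is no camera call.
- finish_job(): hands the job in, once; it reports no verdict.
The state is a dict: "clock": time; "qpos": joint angles; "qd": joint speeds; "tau": joint torques, N m; "eef_pos": TCP position; "tool_rot": TCP orientation; "force": force on the tool from outside, world axes, zero at the start; "torque": the same for the moment, N m; "width": finger opening in mm.
Only numpy, scipy, OpenCV 4.12 (cv2) and the standard library are available. Lean on these libraries where they do the work, as an engineer would, in place of code of your own. Each camera call takes 0.05 s, during which the arm holds its last target. There are 200 camera calls.

## Working session

There is one attempt and no reset: what is moved stays moved. The work goes in short steps, Python scripts to look and compute and a tool call to move; the robot and the scene stay as the last step left them, time stands still between calls to the robot, and variables do not carry over. Pictures are saved under pics/ and viewed, about 8 in all and at most 12, crops included, and the job is handed in when it is done.

Besides the shell and the picture viewer there is one more tool, called after "Emit:" as name([rows], argument=value, ...), one row to a line, values as JSON. apply_moves: Moves the arm, as the interface text tells. Its arguments: {"type":"object","properties":{"targets":{"type":"array"},"jaw":{"type":"number"}},"required":["targets"]}

```bash
mkdir -p pics; ls; python3 - <<'E'
from cell import *
import cv2
s=read_state();print(s)
for n in("scene","top"):
    im=get_image(n);cv2.imwrite(f"pics/{n}0.png",im[:,:,::-1]);c=calibration(n);print(n,c)
E
```

```text
pics
{'clock': 0.0, 'qpos': array([ 1.23920765,  0.62935857,  0.03842358,  1.51838853, -0.02699691,
        0.9962952 , -0.02000497]), 'qd': array([-0.00033659,  0.00100312,  0.00132759,  0.00096495, -0.00031144,
       -0.00157414,  0.00089442]), 'tau': array([ 3.16565083e-04, -5.63387489e+01,  1.22654099e+00, -1.93441415e+01,
        1.11181301e-02,  1.03846935e-02,  3.24771395e-05]), 'eef_pos': array([ 170.60515597, -626.55074305,  230.37413014]), 'tool_rot': array([-1.57272842e+00, -1.84250800e-05, -2.87579285e+00]), 'force': array([ 0.69867109, -0.66934752,  0.81922659]), 'torque': array([0.02485856, 0.01618408, 0.01278789]), 'width': 85.65254314109586}
scene {'fx': 459.09760354134954, 'fy': 459.09760354134954, 'cx': 254.42209760708712, 'cy': 194.09208406192, 'k1': -0.16515631813515816, 'world_from_camera': array([[-7.88070620e-01,  4.88361387e-01, -3.74763729e-01,
         1.09860205e+03],
       [ 6.15508716e-01,  6.15548078e-01, -4.92188565e-01,
         7.00823449e+02],
       [-9.68079767e-03, -6.18549690e-01, -7.85686047e-01,
         1.25376392e+03],
       [ 0.00000000e+00,  0.00000000e+00,  0.00000000e+00,
         1.00000000e+00]])}
top {'fx': 379.7640824736239, 'fy': 379.7640824736239, 'cx': 254.00140374786176, 'cy': 194.03124485892192, 'k1': -0.12386298623191185, 'world_from_camera': array([[-8.41888073e-02, -9.74914520e-01,  2.06043500e-01,
         3.21887516e+02],
       [-9.96428141e-01,  8.37315154e-02, -1.09541268e-02,
        -3.20910982e+01],
       [-6.57299717e-03, -2.06229756e-01, -9.78481519e-01,
         1.21827759e+03],
       [ 0.00000000e+00,  0.00000000e+00,  0.00000000e+00,
         1.00000000e+00]])}
```

View pics/scene0.png

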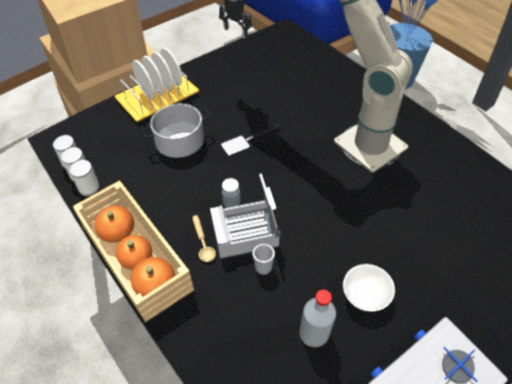

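View pics/top0.png

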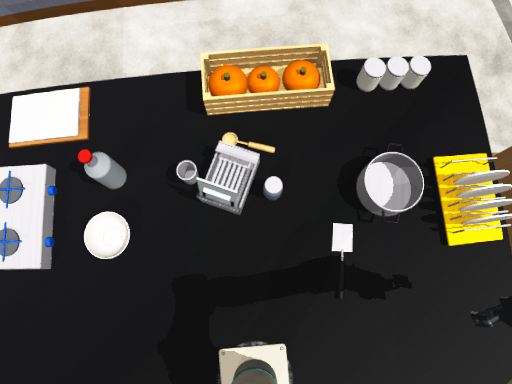

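The scene view shows the bin near (247,228), with its cover upright at the robot side and its lip away from the robot. In the top view the bin is at (230,178), the beaker at (187,172) and the jar at (273,187).

```bash
python3 - <<'E'
import cv2,numpy as np
a=cv2.imread("pics/top0.png")[125:225,165:295];b=cv2.imread("pics/scene0.png")[165:285,190:290]
a=cv2.resize(a,None,fx=6,fy=6,interpolation=cv2.INTER_CUBIC);b=cv2.resize(b,None,fx=6,fy=5,interpolation=cv2.INTER_CUBIC)
def grid(im,x0,y0,fx,fy):
    for u in range(0,200,10):
        cv2.putText(im,str(x0+u),(u*fx,10),0,.35,(0,255,255),1); cv2.line(im,(u*fx,0),(u*fx,600),(0,90,90),1)
        cv2.putText(im,str(y0+u),(0,u*fy+10),0,.35,(0,255,255),1); cv2.line(im,(0,u*fy),(800,u*fy),(0,90,90),1)
grid(a,165,125,6,6);grid(b,190,165,6,5)
cv2.imwrite("pics/tc.png",a);cv2.imwrite("pics/sc.png",b)
E
```

```text
(no output)
```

View pics/tc.png

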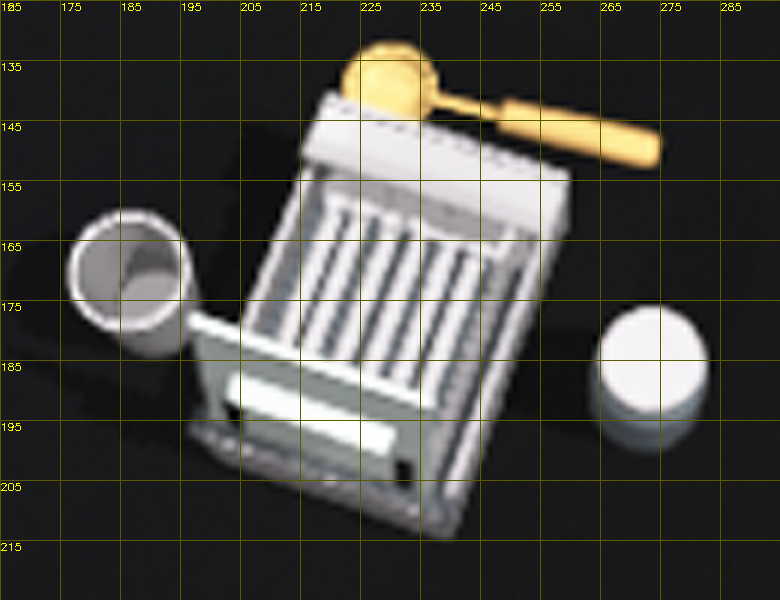

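View pics/sc.png

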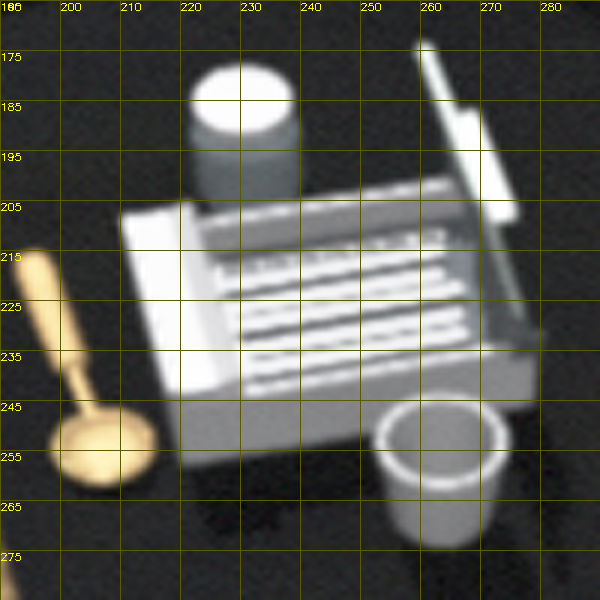

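```bash
cat > h.py <<'E'
import numpy as np,cv2
from cell import *
def ray(n,u,v):
    c=calibration(n);K=np.array([[c['fx'],0,c['cx']],[0,c['fy'],c['cy']],[0,0,1]])
    p=cv2.undistortPoints(np.array([[[u,v]]],float),K,np.array([c['k1'],0,0,0]))[0,0]
    T=c['world_from_camera'];d=T[:3,:3]@[p[0],p[1],1];return T[:3,3],d
def onz(n,u,v,z):
    o,d=ray(n,u,v);return o+d*(z-o[2])/d[2]
def proj(n,P):
    c=calibration(n);T=c['world_from_camera'];q=T[:3,:3].T@(np.array(P)-T[:3,3]);x,y=q[:2]/q[2];k=1+c['k1']*(x*x+y*y)
    return c['fx']*x*k+c['cx'],c['fy']*y*k+c['cy']
E
python3 - <<'E'
from h import *
np.set_printoptions(precision=1,suppress=True)
t=lambda x,y,z:onz("top",165+x/6,125+y/6,z)
s=lambda x,y,z:onz("scene",190+x/6,165+y/5,z)
L=t(330,92,90);R=t(570,175,90);hl=t(193,433,0);hr=t(452,538,0)
print("lipouter",L,R,np.linalg.norm(L-R));print("hinge bottom",hl,hr,np.linalg.norm(hl-hr))
print("flare",t(302,152,92),t(556,236,92))
print("scene lipL",s(120,212,90),s(165,392,90),"bottom",s(183,465,0),s(535,405,0))
m1=(L+R)/2;m2=(hl+hr)/2;print(m1,m2,np.linalg.norm((m1-m2)[:2]))
a=m1-m2;yaw=np.arctan2(a[1],a[0]);d=L-R;print("yaw",yaw,np.arctan2(-d[0],d[1]),np.arctan2(-(hl-hr)[0],(hl-hr)[1]))
print("jar",t(653,345,95),"beaker",t(131,270,85))
for z in(190,205,215,225):print(z,t(190,317,z),t(437,405,z))
E
```

```text
lipouter [740.5  47.2  90. ] [684.1 -74.   90. ] 133.67173604836984
hinge bottom [583.9 141.2   0. ] [514.1   4.2   0. ] 153.77532731464242
flare [708.1  63.7  92. ] [651.4 -63.8  92. ]
scene lipL [686.6 -73.3  90. ] [745.2  50.9  90. ] bottom [741.8  50.8   0. ] [568.6 131.1   0. ]
[712.3 -13.4  90. ] [549.   72.7   0. ] 184.59762651567792
yaw -0.4850578587156717 -0.43543375374274984 -0.47159127648478144
jar [ 589.  -107.8   95. ] beaker [654.5 156.8  85. ]
190 [598.4 112.7 190. ] [546.6   0.7 190. ]
205 [594.4 110.6 205. ] [543.3   0.2 205. ]
215 [591.7 109.1 215. ] [541.1  -0.1 215. ]
225 [589.  107.7 225. ] [538.9  -0.4 225. ]
```

Emit:
apply_moves([
  [-0.5,-0.6,-0.5,0,0,0],
  [-0.9,-0.4,-0.9,0,0,0],
  [-0.9,-0.4,-1,0,0,0],
  [-0.9,-0.4,-1,0,0,0],
  [-0.9,0,-1,0,0,0],
  [-0.9,0,-1,0,0,0],
  [-0.9,0,-1,0,0,0],
  [-0.9,0,-1,0,0,0],
  [-0.9,0,-1,0,0,0],
  [-0.9,0,-1,0,0,0],
  [-0.9,0,-1,0,0,0],
  [-0.9,0,-1,0,0,0],
], jaw=-1)

```text
clock: 1.6
eef_pos: [452.8, -76.4, 303.2]
tool_rot: [-1.571, -0.0, -2.876]
force: [1.0, -0.3, 0.8]
width: -0.0
```

Emit:
apply_moves([
  [0,0,0,0,-1,0],
  [0,0,0,0,-1,0],
  [0,0,0,0,-1,0],
  [0,0,0,0,-1,0],
  [0,0,0,0,-1,0],
  [0,0,0,0,-1,0],
  [0,0,0,0,-1,0],
  [0,0,0,0,-1,0],
  [0,0,0,0,-1,0],
  [0,0,0,0,-1,0],
  [0,0,0,0,-1,0],
  [0,0,0,0,-1,0],
])

```text
clock: 3.1
eef_pos: [452.0, -78.0, 303.1]
tool_rot: [-1.571, 0.0, -1.196]
force: [-0.1, -0.0, -0.7]
width: 0.1
```

Emit:
apply_moves([
  [0,0,0,0,-1,0],
  [0,0,0,0,-1,0],
  [0,0,0,0,-1,0],
  [0,0,0,0,-1,0],
  [0,0,0,0,-1,0],
  [0,0,0,0,-0.5,0],
  [0,0,0,0,0,0],
])

```text
clock: 3.98
eef_pos: [452.1, -78.0, 303.1]
tool_rot: [-1.571, 0.001, -0.433]
force: [-0.9, -0.5, -0.4]
width: 0.7
```

Emit:
apply_moves([
  [0,0,0.5,0,0,0],
  [0,0,1,0,0,0],
  [0,0,1,0,0,0],
  [0,0,1,0,0,0],
  [0,0,0.74,0,0,0],
  [0,0,0,0,0,0],
])

```text
clock: 4.72
eef_pos: [523.7, 78.8, 303.2]
tool_rot: [-1.569, 0.001, -0.429]
force: [-0.3, -0.4, 0.2]
width: 0.1
```

Emit:
apply_moves([
  [0,0.6,0,0,0,0],
  [0,0.8,0,0,0,0],
  [0,0.8,0,0,0,0],
  [0,0.8,0,0,0,0],
  [0,0.5,0,0,0,0],
  [0,0,0,0,0,0],
])

```text
clock: 5.48
eef_pos: [522.0, 74.5, 162.0]
tool_rot: [-1.574, 0.003, -0.434]
force: [0.0, 0.1, 0.5]
width: -0.5
```

```bash
python3 - <<'E'
from h import *
a=get_image("top")[125:225,165:295,::-1];b=get_image("scene")[165:285,190:290,::-1]
cv2.imwrite("pics/c1.png",np.hstack([cv2.resize(a,(520,400)),cv2.resize(b,(280,400))]))
E
```

```text
(no output)
```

View pics/c1.png

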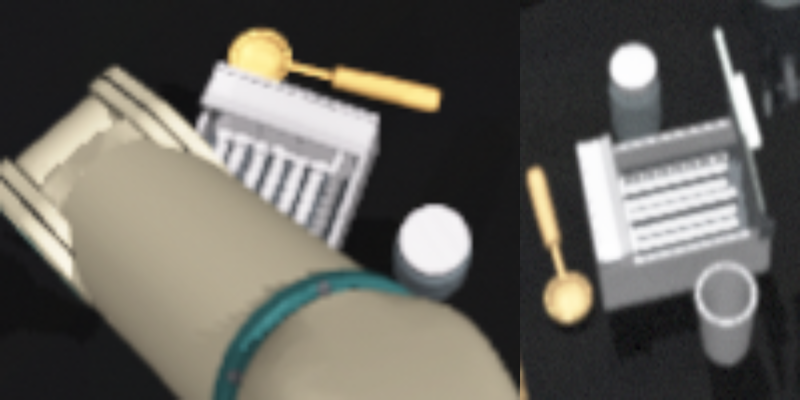

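The top view shows the arm covering the hinge end, with the bin and jar undisturbed. The scene view shows the cover still upright, with the fingers behind it near (790,90). Next I'll fold it along the arc.

Emit:
apply_moves([
  [0.2,0.03,0,0,0,0],
  [0.2,0.05,0,0,0,0],
  [0.2,0.07,0,0,0,0],
  [0.12,0.06,0,0,0,0],
  [0.12,0.06,0,0,0,0],
  [0.12,0.06,0,0,0,0],
  [0.12,0.08,0,0,0,0],
  [0.12,0.08,0,0,0,0],
  [0.12,0.08,0,0,0,0],
])

```text
clock: 6.7
eef_pos: [571.7, 53.8, 140.3]
tool_rot: [-1.571, -0.0, -0.432]
force: [-1.2, 0.7, 0.2]
width: -0.3
```

```bash
python3 - <<'E'
from h import *
b=get_image("scene")[155:285,190:310,::-1]
cv2.imwrite("pics/c2.png",cv2.resize(b,None,fx=4,fy=4,interpolation=2))
E
```

```text
(no output)
```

View pics/c2.png

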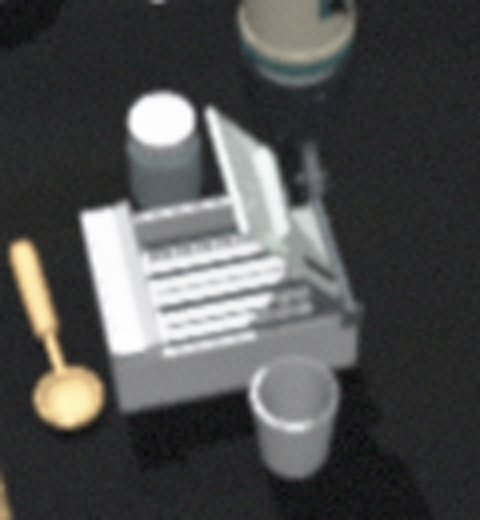

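The cover is folding: in the scene crop it stands at about 1 rad with the finger behind it, and the bin hasn't moved. Continuing along the arc.

Emit:
apply_moves([
  [0.14,0.12,0,0,0,0],
  [0.14,0.13,0,0,0,0],
  [0.12,0.14,0,0,0,0],
  [0.12,0.14,0,0,0,0],
  [0.1,0.16,0,0,0,0],
  [0.09,0.16,0,0,0,0],
  [0.06,0.18,0,0,0,0],
  [0.05,0.18,0,0,0,0],
  [0.03,0.16,0,0,0,0],
])

```text
clock: 7.88
eef_pos: [602.5, 39.6, 85.3]
tool_rot: [-1.571, -0.0, -0.432]
force: [0.7, -0.2, 2.2]
width: 0.2
```

Emit:
apply_moves([
  [0.01,0.08,0,0,0,0],
  [0,0.04,0,0,0,0],
  [0,0,0,0,0,0],
])

```text
clock: 8.25
eef_pos: [602.3, 39.5, 80.8]
tool_rot: [-1.571, 0.0, -0.432]
force: [0.1, 0.1, 0.9]
width: 0.4
```

Emit:
apply_moves([
  [0,0.04,0,0,0,0],
  [0,0.03,0,0,0,0],
  [0,0,0,0,0,0],
])

```text
clock: 8.62
eef_pos: [602.5, 39.5, 78.1]
tool_rot: [-1.571, 0.0, -0.432]
force: [0.3, -1.3, 1.6]
width: 0.2
```

Emit:
apply_moves([
  [0,0.03,0,0,0,0],
  [0,0,0,0,0,0],
])

```text
clock: 8.88
eef_pos: [602.6, 39.5, 77.5]
tool_rot: [-1.571, -0.0, -0.432]
force: [-2.5, -0.9, 6.7]
width: 0.4
```

Emit:
apply_moves([
  [0.1,0,0,0,0,0],
  [0.1,0,0,0,0,0],
  [0.1,0,0,0,0,0],
  [0,0,0,0,0,0],
])

```text
clock: 9.38
eef_pos: [613.4, 34.7, 77.5]
tool_rot: [-1.571, 0.0, -0.432]
force: [-1.5, -0.6, 6.0]
width: 0.2
```

```bash
python3 - <<'E'
from h import *
b=get_image("scene")[155:285,190:310,::-1]
cv2.imwrite("pics/c3.png",cv2.resize(b,None,fx=4,fy=4,interpolation=2))
print(np.mean([read_state()['force'] for _ in range(3)],0))
E
```

```text
[-1.52139129  0.37676708  5.64768033]
```

View pics/c3.png

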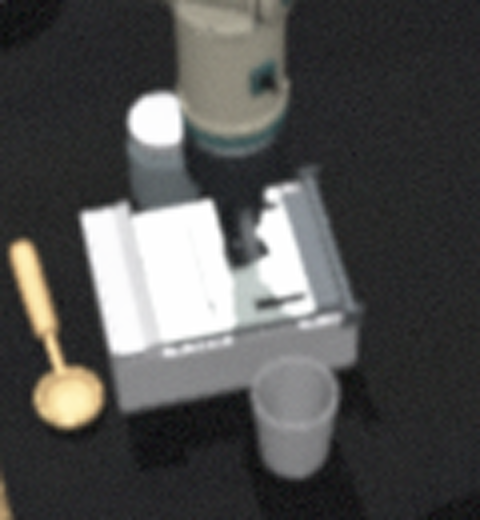

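The crop shows the cover lying flat with the finger just behind the ridge, and the bin in the same place. Pushing forward now, still pressing down.

Emit:
apply_moves([
  [0.1,0,0,0,0,0],
  [0.1,0,0,0,0,0],
  [0.1,0,0,0,0,0],
  [0,0,0,0,0,0],
])

```text
clock: 9.93
eef_pos: [624.3, 29.7, 77.4]
tool_rot: [-1.571, 0.0, -0.432]
force: [-0.9, -0.4, 6.9]
width: 0.0
```

Emit:
apply_moves([
  [0.1,0,0,0,0,0],
  [0.1,0,0,0,0,0],
  [0.1,0,0,0,0,0],
  [0,0,0,0,0,0],
])

```text
clock: 10.42
eef_pos: [633.9, 25.5, 77.2]
tool_rot: [-1.571, 0.003, -0.432]
force: [-4.5, 1.4, 6.4]
width: -0.1
```

Emit:
apply_moves([
  [0.1,0,0,0,0,0],
  [0.1,0,0,0,0,0],
  [0,0,0,0,0,0],
])

```text
clock: 10.8
eef_pos: [641.4, 22.4, 77.1]
tool_rot: [-1.571, 0.002, -0.432]
force: [-2.4, 1.1, 5.5]
width: -0.0
```

Emit:
apply_moves([
  [0.05,0,0,0,0,0],
  [0.05,0,0,0,0,0],
  [0,0,0,0,0,0],
])

```text
clock: 11.18
eef_pos: [644.8, 20.8, 77.1]
tool_rot: [-1.571, 0.003, -0.432]
force: [-4.1, 2.9, 5.7]
width: -0.2
```

```bash
python3 - <<'E'
from h import *
b=get_image("scene")[155:285,190:310,::-1]
cv2.imwrite("pics/c4.png",cv2.resize(b,None,fx=4,fy=4,interpolation=2))
print(np.mean([read_state()['force'] for _ in range(3)],0))
E
```

```text
[-3.21478709  1.51383982  5.8264416 ]
```

View pics/c4.png

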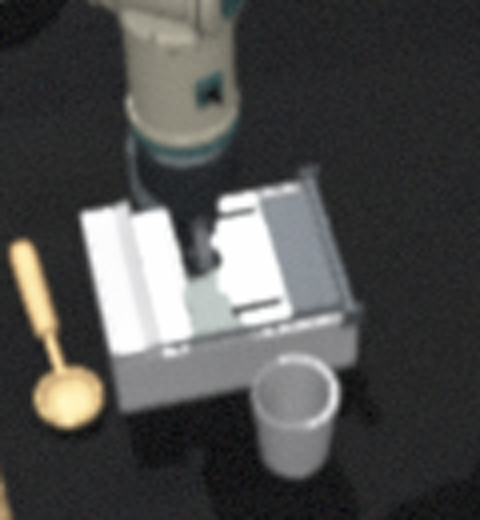

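The cover is sliding under the lip: its rear edge is now well clear of the hinge end, and the bin corners are at the same pixels. I'll go on in small steps to the end stop.

Emit:
apply_moves([
  [0.05,0,0,0,0,0],
  [0.05,0,0,0,0,0],
  [0,0,0,0,0,0],
])

```text
clock: 11.6
eef_pos: [645.6, 20.5, 76.5]
tool_rot: [-1.572, 0.008, -0.431]
force: [-8.1, 4.6, 7.0]
width: -0.2
```

Emit:
apply_moves([
  [0.05,0,0,0,0,0],
  [0,0,0,0,0,0],
])

```text
clock: 11.85
eef_pos: [645.7, 20.5, 76.2]
tool_rot: [-1.573, 0.012, -0.43]
force: [-12.7, 4.7, 7.9]
width: -0.0
```

Emit:
apply_moves([
  [0.03,0,0,0,0,0],
  [0,0,0,0,0,0],
])

```text
clock: 12.1
eef_pos: [645.7, 20.5, 76.1]
tool_rot: [-1.574, 0.014, -0.43]
force: [-13.7, 6.3, 8.4]
width: 0.1
```

Lateral force climbed to about 15 N with no further motion, so the cover is at the end stop (finger front at about 120 mm, the ridge's home position). Now I'll unload, lift and retreat.

Emit:
apply_moves([
  [-0.1,-0.03,0,0,0,0],
  [-0.04,-0.1,0,0,0,0],
  [-0.02,-0.3,0,0,0,0],
  [-0.05,-0.6,0,0,0,0],
  [0,-1,0,0,0,0],
  [0,-1,0,0,0,0],
  [0,-1,0,0,0,0],
  [-0.5,-1,0,0,0,0],
  [-1,-0.5,0,0,0,0],
  [-1,0,0,0,0,0],
  [-1,0,0,0,0,0],
  [-1,0,0,0,0,0],
])

```text
clock: 13.6
eef_pos: [482.0, 95.5, 299.5]
tool_rot: [-1.569, -0.004, -0.433]
force: [0.5, 0.4, 0.6]
width: 0.1
```

Emit:
apply_moves([
  [0,0,-1,0,0,0],
  [0,0,-1,0,0,0],
  [0,0,-1,0,0,0],
  [0,0,-1,0,0,0],
  [0,0,-1,0,0,0],
  [0,0,0,0,0,0],
  [0,0,0,0,0,0],
])

```text
clock: 14.48
eef_pos: [399.1, -86.2, 299.0]
tool_rot: [-1.57, -0.003, -0.433]
force: [-0.2, 0.5, -0.8]
width: 0.1
```

```bash
python3 - <<'E'
from h import *
a=get_image("top")[125:225,165:295,::-1];b=get_image("scene")[165:285,190:290,::-1]
cv2.imwrite("pics/c5.png",np.hstack([cv2.resize(a,(440,340),interpolation=2),cv2.resize(b,(360,340),interpolation=2)]))
c=np.array([628,27.]);x=np.array([.907,-.4215]);y=np.array([.4215,.907])
for n in("top","scene"):
  print(n,[np.round(proj(n,[*(c+X*x),Z]),1) for X,Z in((30,90),(32,90),(-4,90),(-2,90),(56,92),(-95,70))])
s=read_state();print(s['clock'],s['force'],s['eef_pos'])
E
```

```text
top [array([232.3, 165.4]), array([232.6, 164.8]), array([228.4, 175.4]), array([228.6, 174.8]), array([235.3, 157.7]), array([218.4, 204. ])]
scene [array([234.4, 220.2]), array([233.8, 220.3]), array([245.2, 218.1]), array([244.5, 218.2]), array([226.1, 221.4]), array([273.4, 216.3])]
14.575 [-0.75237979 -0.04926133 -0.06364566] [398.92583678 -85.36196158 298.68108811]
```

View pics/c5.png

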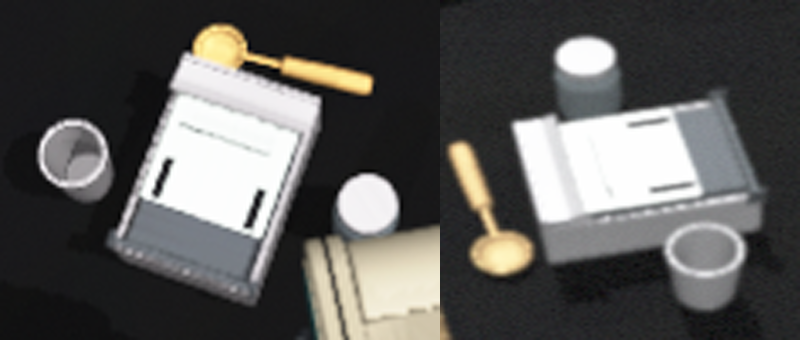

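The final top crop shows the cover flat with its ridge at pixel (231,166). The home position predicts (232,165) and drawn back would be (228,175). The lip corner is at (220,140), as at the start, and the jar, beaker and spoon are unmoved.

```bash
python3 -c "
from cell import *
print(finish_job())"
```

```text
the job is handed in; nothing more can be done
None
```

The bin is closed. With closed fingertips I folded the cover flat, then slid it forward by its ridge while pressing down with about 6 N. I stopped when the side force rose to about 15 N with no further motion. I then lifted off and backed away, and handed the job in at about 14.6 s.

- **Cover:** at the stop, the finger's front face worked out at about 120 mm from the hinge, which is the ridge's home position. In the last pictures the cover stayed flat after release, with its ridge within about 1 pixel of the predicted home position.
- **Surroundings:** the bin's lip corner is at the same pixel as at the start, and the jar, beaker and spoon look unmoved. I did not re-check the pot, bottle, bowl or spatula.
- **Robot:** the wrist force read about zero at the end, so the arm was touching nothing.
- **Disagreement:** my first pixel picks of the bin's hinge-end corners gave a width of 154 mm instead of 134 mm. I dropped the bad corner and placed the bin from the others, which agreed with each other. No later check failed.

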